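Square a packed tub into the labelling corner

ROBOT

A 6-joint arm with a two-finger parallel gripper is mounted at the origin on the work surface. World frame = base frame: x ahead of the robot, y to its left, z up, the work surface at z = 0. Lengths are in m, angles in rad, forces in N, time in s.
With the tool pointing down it reaches from about 0.225 to 0.725 m from the base axis. Payload 3.1 kg.
Tool frame: the origin (TCP) lies midway between the tips of the shut fingers; the grasp point (between the pads) lies 19 mm behind it (manip.tcp_to_grasp is the distance from the TCP to the grasp point, in m); z points along the fingers, y is the line along which they close (so a half turn about z gives the same grasp; the last joint's range is limited). The gripper opens to 85 mm and grips with 20 to 120 N. Pads are 22 mm wide; open, the fingers measure 114 mm over their backs; the gripper's body (76 mm by 85 mm) begins 54 mm behind the grasp point. The pads swing forward as they close: fully open they stand 13 mm farther back than shut.
Start: joints at [-1.355, 0.048, 0.099, 1.622, 0, 1.443], TCP at [0.177, -0.494, 0.231] pointing down, gripper open.
Joint ranges: [-2.91, 2.91], [-0.99, 1.94], [-1.21, 1.42], [-2.12, 2.29], [-1.49, 1.47], [-3.14, 3.14]. Speed limits (rad/s): [2.79, 2.79, 3.14, 3.14, 3.14, 3.14].

INTERFACE

Orientations are given as a rotation vector (axis times angle).
In Python, from rig import manip gives the robot as it stands.
- The arm moves only by the shell command python3 -m handwheel 'ROWS'. ROWS is JSON, a list of rows, each an object of numbers: "jaw": the closure in counts, from 0 (fully open) to 255 (shut); "x", "y", "z": the shift along the tool's x, y, z in units of 25 mm (1.0 is 25 mm); "yaw": the turn about the tool's z in units of 6 degrees (1.0 is 6 degrees). In form: [{"jaw": .., "x": .., "y": .., "z": .., "yaw": ..}, ...]. A call has 1 to 5 rows; each row is the pose to reach, as a shift and turn from the pose commanded when the call began, along the tool's axes at that moment; what a row does not reach only later rows make up. A row lasts 1/12 s, in which the tool goes at most 41.7 mm and 7.16 degrees, less where a joint would pass 70% of its speed; a pose out of reach is approached as far as the arm can. A call with a gripper value outside its range is refused whole. The fingers move at their own pace and stop on an object; the grip force is fixed at half the most. Time passes only in rows, so rows that repeat a pose let the fingers close. It gives the time, the measured TCP pose, the force, the opening and the grip force at its end, in the units of the state.
- manip.read_state(): the state, without advancing time (a new reading comes with each control period).
- manip.get_image(name): name is "scene" or "top" or "wrist"; returns the picture (420x560x3 uint8, blue, green, red); there is no depth.
- manip.camera_params(name): a dict with "fx", "fy", "cx", "cy" (pixels), "world_from_camera" (4x4, takes a point from camera to world coordinates); the wrist camera has in their place "T_tool_cam" (4x4, takes a point from camera to tool coordinates, whose origin is the TCP and whose axes are the flange's). Camera axes: x right, y down, z forward; pixel columns grow to the right and rows downward; lengths in m; the calibration is good to about 2 mm. The wrist camera is an equidistant fisheye: a pixel r from the principal point sees the ray r / f radians off the axis. A picture is of the moment at which its call begins: read the wrist's pose just before it. camera_params takes no time and is no camera call.
- manip.hand_in(): hands the job in; it is judged then, once.
The state is a dict: "t": time; "joints": joint angles; "joint_vel": joint speeds; "joint_efforts": joint torques, N m; "eef_pos": TCP position; "tcp_rot": TCP orientation; "wrist_force": force on the tool from outside, world axes, zero at the start; "moment": the same for the moment, N m; "opening": opening from 0.0 (shut) to 1.0 (fully open); "gripper_force": force on a finger pad.
Only numpy, scipy, OpenCV 4.12 (cv2) and the standard library are available. Lean on these libraries where they do the work, as an engineer would, in place of code of your own. Each camera call takes 0.05 s, during which the arm holds its last target. There are 200 camera calls.

TASK

Push the closed, blue-rimmed clear tub of ravioli across the steel table into the blue corner stop, so that one of its long sides lies flush against the long rail and one of its short ends is up against the short end stop, ready for its label. Only push it: it must stay flat on the table, never lifted or tipped. Leave the empty tub, the ravioli cutter and the flour shaker where they stand, and finish with the gripper clear of everything.

Things in the scene. Friction and masses are not known exactly. Their poses are not given: they have to be found in the camera images.
- full_tub: Closed clear plastic tub with a blue rim and cream-coloured ravioli inside, rigid, 80 (x) by 110 (y) by 40 mm high with upright sides, about 0.25 kg, loose on the table. Origin at the centre of its underside; its y axis runs along the long sides. It stands in either of two places beside the long rail, the empty tub in the other.
- corner: Blue corner stop, fixed. Origin: inside corner, at table level. Long rail along its +y for 420 mm, inner face at x = 0 (tub goes on the -x side); short end stop along its -x for 110 mm, inner face at y = 0 (tub on the +y side). Both 10 mm thick, 30 mm high. In place, the tub's origin is at x = -40 mm, y = +55 mm here, its long sides parallel to y.
- empty_tub: Empty open clear tub with a pale rim, 80 (x) by 110 (y) by 40 mm high, light and loose; to be left alone. Origin at the centre of its underside. It stands back from the long rail, leaving a free lane along the rail wide enough for the full tub.
- cutter: Ravioli cutter standing upright: brass disc 56 mm across, 16 mm high, with a wooden knob on top, 55 mm high in all; loose, to be left alone. Origin at the centre of its underside.
- shaker: Aluminium flour shaker, a can 60 mm across and 105 mm high, loose, outside the end stop; to be left alone. Origin at the centre of its underside. Near it, fixed outside the corner, is a grey label printer up to 135 mm high, at x = 80 to 210 mm, y = -170 to -30 mm in the corner stop's frame.

How it is judged:
By the outcome, as a careful person would: the job done as asked, in the order asked, and still so for the second after the job is handed in, with the robot touching nothing.
It also fails if it takes over 56 s, if anything falls off the work surface, if the arm or the gripper's body presses on something with over 40 N, if the wrist force passes 120 N, or if a joint passes its speed limit or range.

## Working session

There is one attempt and no reset: what is moved stays moved. The work goes in short steps, Python scripts to look and compute and a shell command to move; the robot and the scene stay as the last step left them, time stands still between calls to the robot, and variables do not carry over. Pictures are saved under pics/ and viewed, at most 10 in all, crops included, and the job is handed in when it is done.

```bash
mkdir -p pics
python3 - <<'E'
from rig import manip
import cv2,numpy as np
s=manip.read_state();print(s['t'],s['eef_pos'],s['tcp_rot'],s['opening'])
for n in('top','scene'):
    cv2.imwrite(f'pics/{n}0.png',manip.get_image(n));p=manip.camera_params(n);print(n,p)
E
```

```text
0.0 [ 0.17680401 -0.49368365  0.23010722] [-3.09296879e+00 -5.37009512e-01  2.01347324e-04] 1.0013499720701216
top {'fx': 393.3851449212428, 'fy': 393.3851449212428, 'cx': 282.7834531768167, 'cy': 208.60327295886145, 'world_from_camera': array([[-2.67875195e-02, -9.92636058e-01,  1.18135874e-01,
         4.82773564e-01],
       [-9.99640721e-01,  2.67092577e-02, -2.24591388e-03,
        -5.78388948e-02],
       [-9.25946398e-04, -1.18153592e-01, -9.92994900e-01,
         7.77381572e-01],
       [ 0.00000000e+00,  0.00000000e+00,  0.00000000e+00,
         1.00000000e+00]])}
scene {'fx': 530.3031099396864, 'fy': 530.3031099396864, 'cx': 284.2768884548153, 'cy': 208.19176081764564, 'world_from_camera': array([[-0.47241074,  0.7583585 , -0.44913303,  1.01172903],
       [ 0.88134844,  0.41066932, -0.2336143 ,  0.1409473 ],
       [ 0.00728176, -0.5062046 , -0.86238268,  0.89824922],
       [ 0.        ,  0.        ,  0.        ,  1.        ]])}
```

View pics/top0.png

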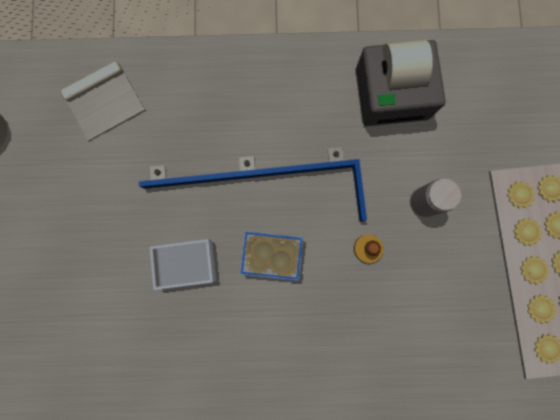

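View pics/scene0.png

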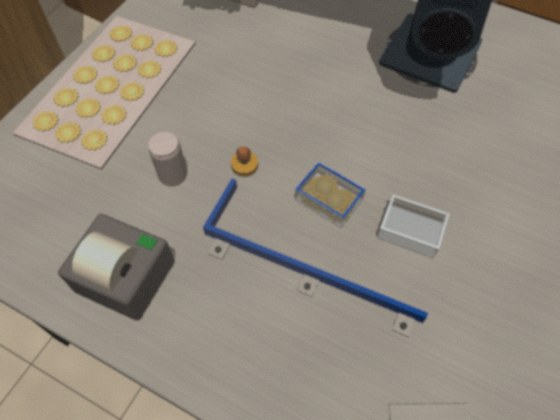

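Top view: rail runs from about (141,184) to (357,162), with the end stop to (363,220). The full tub is at (272,257), the empty one at (183,265), the cutter at (369,249) and the shaker at (440,197). The scene view agrees.

```bash
cat > h.py <<'E'
from rig import manip
import cv2,numpy as np
def ray(n,px,z):
    p=manip.camera_params(n);T=p['world_from_camera'];px=np.atleast_2d(px).astype(float)
    d=np.c_[(px[:,0]-p['cx'])/p['fx'],(px[:,1]-p['cy'])/p['fy'],np.ones(len(px))]@T[:3,:3].T
    return (T[:3,3]+d*((z-T[2,3])/d[:,2])[:,None])[:,:2]
def blue(im):
    h=cv2.cvtColor(im,cv2.COLOR_BGR2HSV);return cv2.inRange(h,(105,120,50),(130,255,255))
def rect(P):
    r=cv2.minAreaRect((P*1000).astype(np.float32));b=cv2.boxPoints(r)
    e=b[1]-b[0] if np.linalg.norm(b[1]-b[0])>np.linalg.norm(b[2]-b[1]) else b[2]-b[1]
    return np.round(r[0],1),np.round(r[1],1),round(float(np.degrees(np.arctan2(e[1],e[0]))%180),1)
def measure(n,im):
    k,l,st,c=cv2.connectedComponentsWithStats(cv2.morphologyEx(blue(im),cv2.MORPH_CLOSE,np.ones((3,3))))
    for i in range(1,k):
        if st[i,4]<60: continue
        ys,xs=np.where(l==i);px=np.c_[xs,ys]
        print(n,'comp',st[i],'z.04',*rect(ray(n,px,.04)),'z.03',*rect(ray(n,px,.03)))
E
python3 - <<'E'
from h import *
for n in('top','scene'):
    im=cv2.imread(f'pics/{n}0.png');measure(n,im)
im=cv2.imread('pics/top0.png');m=blue(im)
# rail: centre line per column, stop: centre line per row
pts=[(c,np.where(m[155:195,c])[0].mean()+155) for c in range(146,350,3) if m[155:195,c].any()]
P=ray('top',pts,.03);k=np.polyfit(P[:,1],P[:,0],1);print('rail x=%.4f*y+%.4f'%tuple(k),P[0],P[-1])
w=[m[155:195,c].sum()/255 for c in range(146,350,20)];print(w)
q=[(np.where(m[r,345:375])[0].mean()+345,r) for r in range(172,218,3)]
Q=ray('top',q,.03);k2=np.polyfit(Q[:,0],Q[:,1],1);print('stop y=%.4f*x+%.4f'%tuple(k2),Q[0],Q[-1])
print('cutter',ray('top',[369,249],.008),ray('scene',[245,163],.008),'shaker',ray('top',[443,195],.105),'empty',ray('top',[183,265],.04))
E
```

```text
top comp [ 139  160  228   61 1571] z.04 [638.5 -10.6] [435.8 113.5] 79.6 z.03 [640.6  -9.9] [441.7 115. ] 79.6
top comp [241 232  61  48 321] z.04 [483.4 -36.2] [108.2  78.2] 82.4 z.03 [483.4 -35.9] [109.7  79.2] 82.4
scene comp [328 169  36  48 104] z.04 [469.5  -2.5] [108.5  54.7] 39.7 z.03 [463.2  -4.1] [109.8  55.4] 39.7
scene comp [ 204  180  223  141 1738] z.04 [648.6  -6. ] [434.3 111.5] 80.0 z.03 [644.4  -7.8] [439.4 112.8] 80.0
rail x=-0.0765*y+0.6431 [0.62752119 0.20286225] [ 0.65738887 -0.1864337 ]
[np.float64(6.0), np.float64(6.0), np.float64(6.0), np.float64(6.0), np.float64(6.0), np.float64(6.0), np.float64(6.0), np.float64(5.0), np.float64(5.0), np.float64(5.0), np.float64(5.0)]
stop y=0.0755*x+-0.2535 [ 0.63907889 -0.20591492] [ 0.55144334 -0.21210026]
cutter [[ 0.49068001 -0.22512631]] [[ 0.49180556 -0.22164046]] shaker [[ 0.57898081 -0.33670458]] empty [[0.47008368 0.12849341]]
```

```bash
python3 -m handwheel '[{"jaw":90,"x":5.7,"y":-5.5,"z":0},{"jaw":90,"x":5.7,"y":-5.5,"z":0},{"jaw":90,"x":5.7,"y":-5.5,"z":0},{"jaw":90,"x":5.7,"y":-5.5,"z":0},{"jaw":90,"x":5.7,"y":-5.5,"z":0}]'
python3 -m handwheel '[{"jaw":90,"x":5.7,"y":-5.5,"z":0},{"jaw":90,"x":5.7,"y":-5.5,"z":0},{"jaw":90,"x":5.7,"y":-5.5,"z":0},{"jaw":90,"x":5.7,"y":-5.5,"z":0},{"jaw":90,"x":5.7,"y":-5.5,"z":0}]'
python3 -m handwheel '[{"jaw":90,"x":3.1,"y":-3,"z":3,"yaw":2.55},{"jaw":90,"x":3.1,"y":-3,"z":3,"yaw":2.55},{"jaw":90,"x":3.1,"y":-3,"z":3,"yaw":2.55},{"jaw":90,"x":3.1,"y":-3,"z":3,"yaw":2.55},{"jaw":90,"x":3.1,"y":-3,"z":3,"yaw":2.55}]'
```

```text
t: 0.52
eef_pos: [0.2242, -0.3928, 0.1521]
tcp_rot: [-3.131, -0.125, 0.004]
wrist_force: [0.3, -0.4, 0.6]
opening: 0.648
gripper_force: 0.0invalid input at $[0]: expected keys jaw, x, y, z, yaw
invalid input at $[0]: expected keys jaw, x, y, z, yaw
```

```bash
python3 -m handwheel '[{"jaw":90,"x":4,"y":-6.7,"z":1,"yaw":0},{"jaw":90,"x":4,"y":-6.7,"z":1,"yaw":0},{"jaw":90,"x":4,"y":-6.7,"z":1,"yaw":0},{"jaw":90,"x":4,"y":-6.7,"z":1,"yaw":0},{"jaw":90,"x":4,"y":-6.7,"z":1,"yaw":0}]'
python3 -m handwheel '[{"jaw":90,"x":4,"y":-6.7,"z":1,"yaw":0},{"jaw":90,"x":4,"y":-6.7,"z":1,"yaw":0},{"jaw":90,"x":4,"y":-6.7,"z":1,"yaw":0},{"jaw":90,"x":4,"y":-6.7,"z":1,"yaw":0},{"jaw":90,"x":4,"y":-6.7,"z":1,"yaw":0}]'
python3 - <<'E'
from h import *
s=manip.read_state();print(s['eef_pos'],s['tcp_rot'],s['opening'])
cv2.imwrite('pics/w1.png',manip.get_image('wrist'))
cv2.imwrite('pics/t1.png',manip.get_image('top'))
a=cv2.imread('pics/w1.png');b=cv2.imread('pics/t1.png')
cv2.imwrite('pics/wt1.png',cv2.resize(np.hstack([a,b]),(800,300)))
E
```

```text
t: 0.93
eef_pos: [0.3132, -0.2225, 0.133]
tcp_rot: [3.137, 0.12, 0.005]
wrist_force: [-0.1, -0.5, 0.4]
opening: 0.643
gripper_force: 0.0
t: 1.35
eef_pos: [0.4014, -0.0468, 0.1083]
tcp_rot: [3.138, 0.122, 0.008]
wrist_force: [0.3, -0.1, -0.5]
opening: 0.645
gripper_force: 0.0
[ 0.40137289 -0.04678929  0.10825153] [3.13802673 0.12247726 0.00769317] 0.644521797963282
```

View pics/wt1.png

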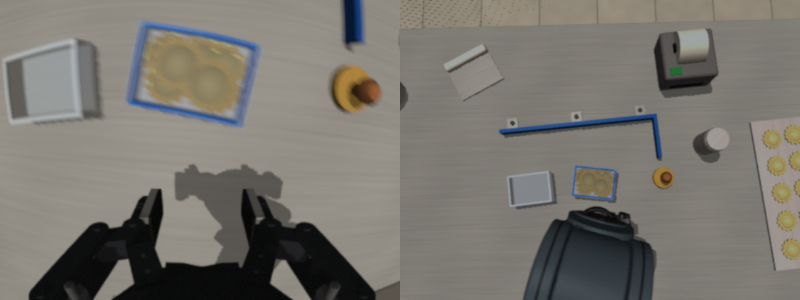

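Wrist view: fingers centred at column 200, with the tub ahead of them (135–258), slightly tilted. The lane is clear. I'll lower and push.

```bash
python3 -m handwheel '[{"jaw":90,"x":0,"y":0,"z":1.3,"yaw":0},{"jaw":90,"x":0,"y":0,"z":2.6,"yaw":0},{"jaw":90,"x":0,"y":0,"z":3.5,"yaw":0},{"jaw":90,"x":0,"y":0,"z":3.9,"yaw":0},{"jaw":90,"x":0,"y":0,"z":3.9,"yaw":0}]'
python3 -m handwheel '[{"jaw":90,"x":0.3,"y":0,"z":0,"yaw":0},{"jaw":90,"x":0.6,"y":0,"z":0,"yaw":0},{"jaw":90,"x":0.9,"y":0,"z":0,"yaw":0},{"jaw":90,"x":1.2,"y":0,"z":0,"yaw":0},{"jaw":90,"x":1.4,"y":0,"z":0,"yaw":0}]'
python3 -m handwheel '[{"jaw":90,"x":0.2,"y":0,"z":0,"yaw":0},{"jaw":90,"x":0.4,"y":0,"z":0,"yaw":0},{"jaw":90,"x":0.6,"y":0,"z":0,"yaw":0},{"jaw":90,"x":0.8,"y":0,"z":0,"yaw":0},{"jaw":90,"x":1,"y":0,"z":0,"yaw":0}]'
python3 -m handwheel '[{"jaw":90,"x":0.2,"y":0,"z":0,"yaw":0},{"jaw":90,"x":0.4,"y":0,"z":0,"yaw":0},{"jaw":90,"x":0.6,"y":0,"z":0,"yaw":0},{"jaw":90,"x":0.8,"y":0,"z":0,"yaw":0},{"jaw":90,"x":1,"y":0,"z":0,"yaw":0}]'
python3 - <<'E'
from h import *
a=manip.get_image('wrist');b=manip.get_image('top')
measure('top',b)
cv2.imwrite('pics/wt2.png',cv2.resize(np.hstack([a,b]),(800,300)))
E
```

```text
t: 1.87
eef_pos: [0.3971, -0.049, 0.0073]
tcp_rot: [-3.139, -0.118, 0.005]
wrist_force: [-0.7, 0.9, 0.4]
opening: 0.647
gripper_force: 0.0
t: 2.28
eef_pos: [0.4354, -0.046, 0.0101]
tcp_rot: [3.138, 0.121, 0.003]
wrist_force: [-2.0, -0.8, 0.7]
opening: 0.646
gripper_force: 0.6
t: 2.7
eef_pos: [0.4582, -0.0433, 0.0087]
tcp_rot: [-3.139, -0.121, 0.001]
wrist_force: [-2.1, -0.8, 0.8]
opening: 0.649
gripper_force: 1.0
t: 3.12
eef_pos: [0.4835, -0.0416, 0.0087]
tcp_rot: [-3.139, -0.12, 0.0]
wrist_force: [-2.3, 0.1, 0.4]
opening: 0.649
gripper_force: 0.7
top comp [ 139  160  228   61 1659] z.04 [638.  -10.5] [435.4 113.6] 79.8 z.03 [640.1  -9.9] [441.3 115.1] 79.8
```

View pics/wt2.png

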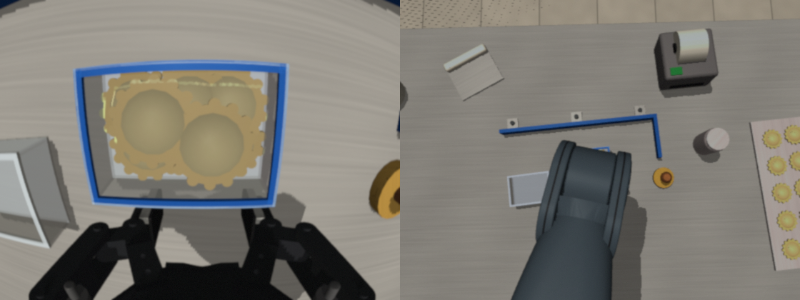

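The tub is square against both fingers, and the empty tub and cutter are untouched. About 66 mm remains to the rail.

```bash
for i in 1 2; do :; done
python3 -m handwheel '[{"jaw":90,"x":0.24,"y":0,"z":0,"yaw":0},{"jaw":90,"x":0.48,"y":0,"z":0,"yaw":0},{"jaw":90,"x":0.72,"y":0,"z":0,"yaw":0},{"jaw":90,"x":0.96,"y":0,"z":0,"yaw":0},{"jaw":90,"x":1.2,"y":0,"z":0,"yaw":0}]'
python3 -m handwheel '[{"jaw":90,"x":0.24,"y":0,"z":0,"yaw":0},{"jaw":90,"x":0.48,"y":0,"z":0,"yaw":0},{"jaw":90,"x":0.72,"y":0,"z":0,"yaw":0},{"jaw":90,"x":0.9,"y":0,"z":0,"yaw":0},{"jaw":90,"x":1.1,"y":0,"z":0,"yaw":0}]'
python3 -m handwheel '[{"jaw":90,"x":0.04,"y":0,"z":0,"yaw":0},{"jaw":90,"x":0.08,"y":0,"z":0,"yaw":0},{"jaw":90,"x":0.12,"y":0,"z":0,"yaw":0},{"jaw":90,"x":0.16,"y":0,"z":0,"yaw":0},{"jaw":90,"x":0.2,"y":0,"z":0,"yaw":0}]'
python3 - <<'E'
from h import *
a=manip.get_image('wrist')
cv2.imwrite('pics/w3.png',a)
E
```

```text
t: 3.63
eef_pos: [0.5136, -0.0393, 0.0087]
tcp_rot: [-3.139, -0.121, 0.0]
wrist_force: [-1.4, 0.2, -0.7]
opening: 0.646
gripper_force: 0.6
t: 4.05
eef_pos: [0.5408, -0.0372, 0.0088]
tcp_rot: [-3.139, -0.121, 0.0]
wrist_force: [-1.0, 0.1, 0.5]
opening: 0.648
gripper_force: 0.6
t: 4.47
eef_pos: [0.5453, -0.0369, 0.009]
tcp_rot: [-3.139, -0.12, 0.0]
wrist_force: [-0.8, -0.0, 1.3]
opening: 0.647
gripper_force: 1.0
```

View pics/w3.png

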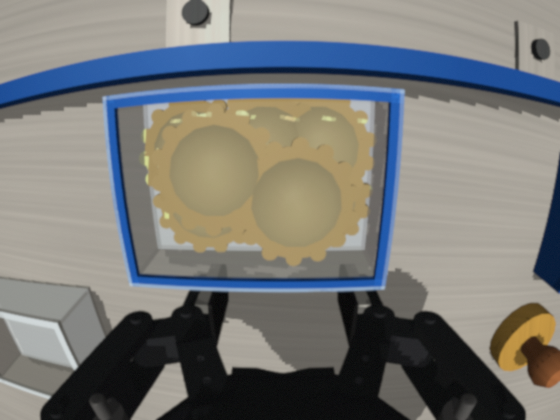

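Small gap left: tub's far rim is at row about 95 and the rail's lower edge at about 75. I'll creep forward until the force rises.

```bash
python3 -m handwheel '[{"jaw":90,"x":0.04,"y":0,"z":0,"yaw":0},{"jaw":90,"x":0.08,"y":0,"z":0,"yaw":0},{"jaw":90,"x":0.12,"y":0,"z":0,"yaw":0},{"jaw":90,"x":0.16,"y":0,"z":0,"yaw":0},{"jaw":90,"x":0.16,"y":0,"z":0,"yaw":0}]'
python3 -m handwheel '[{"jaw":90,"x":0.03,"y":0,"z":0,"yaw":0},{"jaw":90,"x":0.06,"y":0,"z":0,"yaw":0},{"jaw":90,"x":0.09,"y":0,"z":0,"yaw":0},{"jaw":90,"x":0.09,"y":0,"z":0,"yaw":0}]'
```

```text
t: 4.93
eef_pos: [0.5497, -0.0366, 0.0089]
tcp_rot: [-3.139, -0.121, -0.001]
wrist_force: [-1.2, -0.2, 1.2]
opening: 0.649
gripper_force: 0.6
t: 5.27
eef_pos: [0.5519, -0.0364, 0.0088]
tcp_rot: [-3.139, -0.121, -0.0]
wrist_force: [-0.9, 0.1, 0.8]
opening: 0.649
gripper_force: 0.7
```

```bash
python3 -m handwheel '[{"jaw":90,"x":0.03,"y":0,"z":0,"yaw":0},{"jaw":90,"x":0.06,"y":0,"z":0,"yaw":0},{"jaw":90,"x":0.09,"y":0,"z":0,"yaw":0},{"jaw":90,"x":0.09,"y":0,"z":0,"yaw":0}]'
python3 -m handwheel '[{"jaw":90,"x":0.03,"y":0,"z":0,"yaw":0},{"jaw":90,"x":0.06,"y":0,"z":0,"yaw":0},{"jaw":90,"x":0.09,"y":0,"z":0,"yaw":0},{"jaw":90,"x":0.09,"y":0,"z":0,"yaw":0}]'
```

```text
t: 5.6
eef_pos: [0.552, -0.0363, 0.0086]
tcp_rot: [3.139, 0.12, -0.006]
wrist_force: [-6.1, -1.2, 5.1]
opening: 0.646
gripper_force: 3.3
t: 5.93
eef_pos: [0.5519, -0.0363, 0.0084]
tcp_rot: [3.139, 0.12, -0.014]
wrist_force: [-12.0, -1.1, 8.4]
opening: 0.647
gripper_force: 5.9
```

Contact with the rail made (12 N). Now back off, lift, and turn 90°.

```bash
python3 -m handwheel '[{"jaw":90,"x":-0.4,"y":0,"z":0,"yaw":0},{"jaw":90,"x":-0.8,"y":0,"z":0,"yaw":0},{"jaw":90,"x":-0.8,"y":0,"z":-1.3,"yaw":0},{"jaw":90,"x":-0.8,"y":0,"z":-2.6,"yaw":0},{"jaw":90,"x":-0.8,"y":0,"z":-4,"yaw":0}]'
python3 -m handwheel '[{"jaw":135,"x":0,"y":-1.5,"z":0,"yaw":-1},{"jaw":135,"x":0,"y":-3,"z":0,"yaw":-2},{"jaw":135,"x":0,"y":-4.6,"z":0,"yaw":-3},{"jaw":135,"x":0,"y":-4.6,"z":0,"yaw":-4},{"jaw":135,"x":0,"y":-4.6,"z":0,"yaw":-5}]'
python3 -m handwheel '[{"jaw":135,"x":0,"y":0,"z":0,"yaw":-1},{"jaw":135,"x":0,"y":0,"z":0,"yaw":-2},{"jaw":135,"x":0,"y":0,"z":0,"yaw":-3},{"jaw":135,"x":0,"y":0,"z":0,"yaw":-4},{"jaw":135,"x":0,"y":0,"z":0,"yaw":-5}]'
python3 -m handwheel '[{"jaw":135,"x":0,"y":0,"z":0,"yaw":-1},{"jaw":135,"x":0,"y":0,"z":0,"yaw":-2},{"jaw":135,"x":0,"y":0,"z":0,"yaw":-3},{"jaw":135,"x":0,"y":0,"z":0,"yaw":-4},{"jaw":135,"x":0,"y":0,"z":0,"yaw":-5}]'
python3 - <<'E'
from h import *
s=manip.read_state();p=s['eef_pos'];r=s['tcp_rot'];c=np.array([.653,-.199]);xc=np.array([.997,.0763]);yc=np.array([-.0763,.997])
print(s['t'],p,r,'heading',np.degrees(2*np.arctan2(r[1],r[0])),'corner frame',(p[:2]-c)@xc,(p[:2]-c)@yc,s['joints'])
b=manip.get_image('top');measure('top',b)
cv2.imwrite('pics/wt4.png',cv2.resize(np.hstack([manip.get_image('wrist'),b]),(800,300)))
E
```

```text
t: 6.35
eef_pos: [0.5354, -0.0373, 0.1082]
tcp_rot: [-3.138, -0.12, 0.003]
wrist_force: [2.4, 0.1, 0.9]
opening: 0.647
gripper_force: 0.0
t: 6.77
eef_pos: [0.5281, 0.0798, 0.1092]
tcp_rot: [-2.997, -0.943, -0.004]
wrist_force: [0.1, -0.6, -0.3]
opening: 0.473
gripper_force: 0.0
t: 7.18
eef_pos: [0.5284, 0.0774, 0.109]
tcp_rot: [2.653, 1.681, 0.003]
wrist_force: [-0.3, 0.8, -0.7]
opening: 0.469
gripper_force: 0.0
t: 7.6
eef_pos: [0.5284, 0.0773, 0.109]
tcp_rot: [2.128, 2.31, 0.003]
wrist_force: [-0.6, 0.5, 0.4]
opening: 0.47
gripper_force: 0.0
7.6 [0.52844188 0.07732932 0.10900215] [2.12776698 2.30965816 0.00312097] heading 94.6945091921409 corner frame -0.10310051617731948 0.28500411388235786 [ 1.93578850e-02  7.68477882e-02 -1.13713825e-01  1.37797681e+00
  5.89758560e-04  1.50822024e+00]
top comp [ 180  160  186   61 1662] z.04 [590.8 -40.2] [117.4 343.5] 94.3 z.03 [592.2 -40. ] [119.  348.1] 94.3
```

View pics/wt4.png

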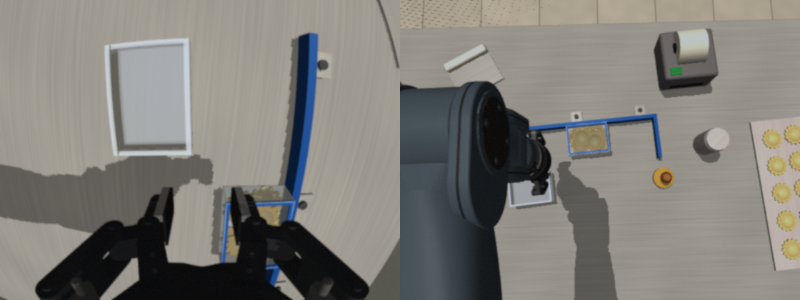

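Run:
```python
from h import *
c=np.array([.653,-.199]);A=np.array([[.997,.0763],[-.0763,.997]])
b=manip.get_image('top');m=blue(b)[182:230,215:320];ys,xs=np.where(m);P=ray('top',np.c_[xs+215,ys+182],.04)
Q=(P-c)@A.T;print(Q.min(0),Q.max(0))
cv2.imwrite('pics/t5.png',cv2.resize(b[140:290,130:400],None,fx=2.9,fy=2.9))
```

```text
[-0.0765937   0.12787987] [-0.01132515  0.23412507]
```

View pics/t5.png

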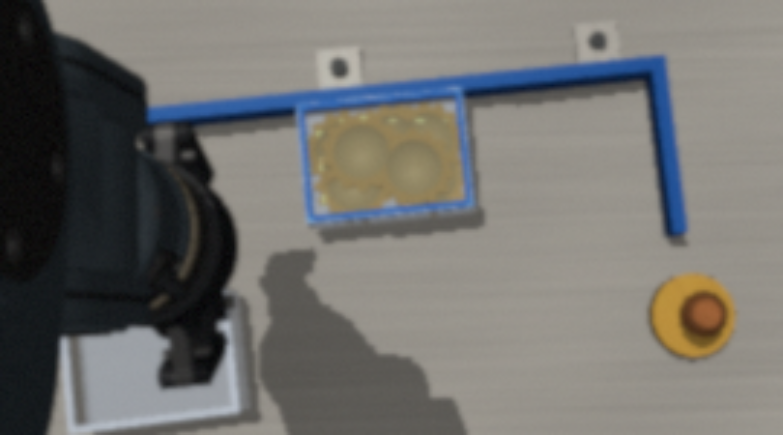

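Tub lies flush on the rail, rotated with it. Its left end is at yc≈0.234. Next: go behind that end and descend.

```bash
python3 -m handwheel '[{"jaw":135,"x":0,"y":1.2,"z":0,"yaw":0},{"jaw":135,"x":0,"y":2.4,"z":0,"yaw":0},{"jaw":135,"x":0,"y":2.4,"z":1,"yaw":0},{"jaw":135,"x":0,"y":2.4,"z":2,"yaw":0},{"jaw":135,"x":0,"y":2.4,"z":2,"yaw":0}]'
python3 -m handwheel '[{"jaw":135,"x":0,"y":0,"z":0.5,"yaw":0},{"jaw":135,"x":0,"y":0,"z":1,"yaw":0},{"jaw":135,"x":0,"y":0,"z":1.5,"yaw":0},{"jaw":135,"x":0,"y":0,"z":2,"yaw":0},{"jaw":135,"x":0,"y":0,"z":2,"yaw":0}]'
python3 -m handwheel '[{"jaw":135,"x":-0.25,"y":0,"z":0,"yaw":0},{"jaw":135,"x":-0.5,"y":0,"z":0,"yaw":0},{"jaw":135,"x":-0.75,"y":0,"z":0,"yaw":0},{"jaw":135,"x":-1,"y":0,"z":0,"yaw":0},{"jaw":135,"x":-1.2,"y":0,"z":0,"yaw":0}]'
python3 -m handwheel '[{"jaw":135,"x":-0.2,"y":0,"z":0,"yaw":0},{"jaw":135,"x":-0.4,"y":0,"z":0,"yaw":0},{"jaw":135,"x":-0.6,"y":0,"z":0,"yaw":0},{"jaw":135,"x":-0.8,"y":0,"z":0,"yaw":0},{"jaw":135,"x":-1,"y":0,"z":0,"yaw":0}]'
```

```text
t: 8.17
eef_pos: [0.5839, 0.0816, 0.0528]
tcp_rot: [-2.133, -2.297, 0.01]
wrist_force: [-1.2, -0.2, -1.3]
opening: 0.472
gripper_force: 0.0
t: 8.58
eef_pos: [0.5848, 0.0816, 0.0056]
tcp_rot: [-2.133, -2.302, 0.005]
wrist_force: [-0.5, -0.0, -0.9]
opening: 0.472
gripper_force: 0.0
t: 9.0
eef_pos: [0.5903, 0.0506, 0.0098]
tcp_rot: [2.135, 2.303, 0.002]
wrist_force: [-0.3, -0.1, -0.2]
opening: 0.469
gripper_force: 0.0
t: 9.42
eef_pos: [0.5916, 0.0267, 0.0091]
tcp_rot: [-2.134, -2.305, -0.001]
wrist_force: [0.8, 2.6, 0.9]
opening: 0.468
gripper_force: 1.0
```

```bash
python3 -m handwheel '[{"jaw":135,"x":-0.2,"y":0,"z":0,"yaw":0},{"jaw":135,"x":-0.4,"y":0,"z":0,"yaw":0},{"jaw":135,"x":-0.6,"y":0,"z":0,"yaw":0},{"jaw":135,"x":-0.8,"y":0,"z":0,"yaw":0},{"jaw":135,"x":-1,"y":0,"z":0,"yaw":0}]'
python3 -m handwheel '[{"jaw":135,"x":-0.2,"y":0,"z":0,"yaw":0},{"jaw":135,"x":-0.4,"y":0,"z":0,"yaw":0},{"jaw":135,"x":-0.6,"y":0,"z":0,"yaw":0},{"jaw":135,"x":-0.8,"y":0,"z":0,"yaw":0},{"jaw":135,"x":-1,"y":0,"z":0,"yaw":0}]'
python3 -m handwheel '[{"jaw":135,"x":-0.2,"y":0,"z":0,"yaw":0},{"jaw":135,"x":-0.4,"y":0,"z":0,"yaw":0},{"jaw":135,"x":-0.6,"y":0,"z":0,"yaw":0},{"jaw":135,"x":-0.8,"y":0,"z":0,"yaw":0},{"jaw":135,"x":-1,"y":0,"z":0,"yaw":0}]'
```

```text
t: 9.83
eef_pos: [0.5933, 0.0015, 0.0088]
tcp_rot: [-2.134, -2.305, 0.0]
wrist_force: [-0.1, 1.3, 1.8]
opening: 0.47
gripper_force: 1.0
t: 10.25
eef_pos: [0.5952, -0.0235, 0.0088]
tcp_rot: [-2.134, -2.305, 0.0]
wrist_force: [-0.8, 2.5, 1.6]
opening: 0.471
gripper_force: 1.0
t: 10.67
eef_pos: [0.5971, -0.0485, 0.0088]
tcp_rot: [-2.135, -2.305, 0.0]
wrist_force: [0.2, 0.1, 1.5]
opening: 0.471
gripper_force: 0.9
```

```bash
python3 -m handwheel '[{"jaw":135,"x":-0.2,"y":0,"z":0,"yaw":0},{"jaw":135,"x":-0.4,"y":0,"z":0,"yaw":0},{"jaw":135,"x":-0.6,"y":0,"z":0,"yaw":0},{"jaw":135,"x":-0.8,"y":0,"z":0,"yaw":0},{"jaw":135,"x":-0.95,"y":0,"z":0,"yaw":0}]'
python3 -m handwheel '[{"jaw":135,"x":-0.04,"y":0,"z":0,"yaw":0},{"jaw":135,"x":-0.08,"y":0,"z":0,"yaw":0},{"jaw":135,"x":-0.12,"y":0,"z":0,"yaw":0},{"jaw":135,"x":-0.16,"y":0,"z":0,"yaw":0},{"jaw":135,"x":-0.16,"y":0,"z":0,"yaw":0}]'
python3 -m handwheel '[{"jaw":135,"x":-0.03,"y":0,"z":0,"yaw":0},{"jaw":135,"x":-0.06,"y":0,"z":0,"yaw":0},{"jaw":135,"x":-0.09,"y":0,"z":0,"yaw":0},{"jaw":135,"x":-0.12,"y":0,"z":0,"yaw":0},{"jaw":135,"x":-0.12,"y":0,"z":0,"yaw":0}]'
```

```text
t: 11.08
eef_pos: [0.599, -0.0723, 0.0088]
tcp_rot: [2.135, 2.305, -0.0]
wrist_force: [-0.4, 0.3, 0.8]
opening: 0.471
gripper_force: 0.9
t: 11.5
eef_pos: [0.5992, -0.0757, 0.0087]
tcp_rot: [2.134, 2.305, -0.0]
wrist_force: [0.5, 1.9, 0.1]
opening: 0.473
gripper_force: 0.6
t: 11.92
eef_pos: [0.5995, -0.0788, 0.0088]
tcp_rot: [2.135, 2.305, -0.0]
wrist_force: [0.4, 1.5, 0.4]
opening: 0.469
gripper_force: 0.7
```

```bash
python3 -m handwheel '[{"jaw":135,"x":-0.03,"y":0,"z":0,"yaw":0},{"jaw":135,"x":-0.06,"y":0,"z":0,"yaw":0},{"jaw":135,"x":-0.09,"y":0,"z":0,"yaw":0},{"jaw":135,"x":-0.12,"y":0,"z":0,"yaw":0},{"jaw":135,"x":-0.12,"y":0,"z":0,"yaw":0}]'
python3 -m handwheel '[{"jaw":135,"x":-0.03,"y":0,"z":0,"yaw":0},{"jaw":135,"x":-0.06,"y":0,"z":0,"yaw":0},{"jaw":135,"x":-0.09,"y":0,"z":0,"yaw":0},{"jaw":135,"x":-0.12,"y":0,"z":0,"yaw":0},{"jaw":135,"x":-0.12,"y":0,"z":0,"yaw":0}]'
```

```text
t: 12.33
eef_pos: [0.5997, -0.0819, 0.0088]
tcp_rot: [2.135, 2.305, -0.0]
wrist_force: [0.1, 1.5, 0.9]
opening: 0.467
gripper_force: 0.6
t: 12.75
eef_pos: [0.5998, -0.0829, 0.0088]
tcp_rot: [-2.132, -2.304, -0.004]
wrist_force: [-1.0, 6.1, 1.9]
opening: 0.468
gripper_force: 2.9
```

Reached the end stop. One small press, then back off, lift and look.

```bash
python3 -m handwheel '[{"jaw":135,"x":-0.04,"y":0,"z":0,"yaw":0},{"jaw":135,"x":-0.08,"y":0,"z":0,"yaw":0},{"jaw":135,"x":-0.08,"y":0,"z":0,"yaw":0}]'
python3 -m handwheel '[{"jaw":135,"x":0.3,"y":0,"z":0,"yaw":0},{"jaw":135,"x":1,"y":0,"z":0,"yaw":0},{"jaw":135,"x":1,"y":0,"z":-1.3,"yaw":0},{"jaw":135,"x":1,"y":0,"z":-2.6,"yaw":0},{"jaw":135,"x":1,"y":0,"z":-4,"yaw":0}]'
python3 -m handwheel '[{"jaw":135,"x":1.5,"y":-1,"z":0,"yaw":0},{"jaw":135,"x":3,"y":-2,"z":-1,"yaw":0},{"jaw":135,"x":4,"y":-3,"z":-1,"yaw":0},{"jaw":135,"x":5,"y":-3,"z":-1,"yaw":0},{"jaw":135,"x":5,"y":-3,"z":-1,"yaw":0}]'
python3 - <<'E'
from h import *
c=np.array([.653,-.199]);A=np.array([[.997,.0763],[-.0763,.997]])
b=manip.get_image('top');m=blue(b)[175:230,260:350];ys,xs=np.where(m);P=ray('top',np.c_[xs+260,ys+175],.04)
Q=(P-c)@A.T;print(Q.min(0),Q.max(0))
near=[(x+260,np.where(m[:,x])[0].max()+175) for x in range(45,82,4) if m[:,x].any()]
N=(ray('top',near,.04)-c)@A.T;print('near edge slope deg',np.degrees(np.polyfit(N[:,1],N[:,0],1)[0]),N.round(4).tolist())
cv2.imwrite('pics/t6.png',np.hstack([cv2.resize(b[145:275,260:400],None,fx=2.8,fy=2.8),cv2.resize(manip.get_image('scene')[140:270,180:320],None,fx=2.8,fy=2.8)]))
E
```

```text
t: 13.0
eef_pos: [0.5998, -0.0829, 0.0088]
tcp_rot: [-2.129, -2.303, -0.008]
wrist_force: [-0.6, 10.5, 2.8]
opening: 0.471
gripper_force: 5.0
t: 13.42
eef_pos: [0.5968, -0.062, 0.1081]
tcp_rot: [-2.133, -2.304, 0.006]
wrist_force: [1.1, -0.1, 0.2]
opening: 0.47
gripper_force: 0.0
t: 13.83
eef_pos: [0.5123, 0.0606, 0.1348]
tcp_rot: [2.129, 2.309, 0.002]
wrist_force: [-0.1, 0.4, -0.0]
opening: 0.468
gripper_force: 0.0
[-0.07771212  0.01999481] [-0.00294007  0.18194   ]
near edge slope deg -0.43724895859731605 [[-0.0767, 0.1037], [-0.0756, 0.096], [-0.0763, 0.0885], [-0.0771, 0.081], [-0.076, 0.0733], [-0.0768, 0.0658], [-0.0757, 0.058], [-0.0765, 0.0505], [-0.0754, 0.0428], [-0.0761, 0.0353]]
```

View pics/t6.png

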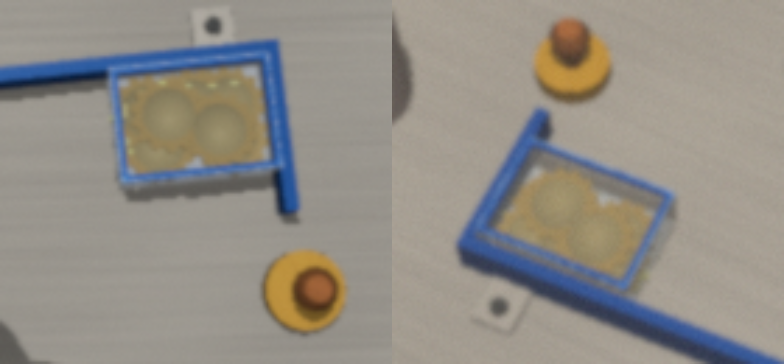

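Both views show the tub flush in the corner. Its near edge is at the same distance from the rail as after the rail contact, with a slope of about 0.4°. The gripper is clear at 0.135 m.

```bash
python3 -c "
from rig import manip
print(manip.hand_in())"
```

```text
the job is handed in; nothing more can be done
None
```

I pushed the ravioli tub flush against the long rail and up against the end stop, left the gripper clear of everything and handed the job in at about 14 s; no verdict was returned.

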